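# Refit the bowl and wiper bar of a ferrule feeder

## Task

Make the ferrule feeder ready to run: carry the filled bowl level, so that nothing spills, to the feeder, set it over the spigot and turn it by feel until its holes meet the drive pegs underneath and it drops fully home. Then lay the wiper bar across the two clips in front of the bowl and press it down until both orange spring jaws have snapped shut over it. Leave the other things on the bench where they lie.

Things in the scene. Friction and masses are not known exactly. Their poses are not given: they have to be found in the camera images.
- bowl: Loose feeder bowl, 0.3 to 0.55 kg: round, aluminium, red ferrules in it, 130 mm across the rim, 56 mm high to the rim. Origin: centre of its underside, z up. Underside: square central bore 23 mm wide, 38 mm deep; four square holes 12 mm wide, 16 mm deep, 30 mm from the centre on the bowl's +x, -x, +y, -y axes: it fits in four positions, 90 degrees apart.
- bowl_knob (a point): Centre of the square black knob on the column in the bowl's middle, 79 mm above the bowl's origin: 28 x 28 mm, sides along the bowl's x and y, 30 mm high (64 to 94 mm above the origin). Lift and turn the bowl by it.
- wiper_bar: Loose wiper bar, 0.11 kg: straight round steel bar, 10 mm thick, 160 mm long, lying on the bench. Origin: its middle; its length is its own y. Two blue sleeves, 13 mm thick, cover it from 18 to 46 mm either side of the middle; between them 36 mm of bare steel to grip with the fingertips. Either end may go either way.
- feeder: The feeder, fixed on the bench: grey housing 165 x 160 mm, 75 mm high; behind the bowl's place a crimping head 92 x 112 mm, 132 mm high, centred 126 mm along +x. Origin: on the axis of the bowl's place at bench level; x points to its back (the face with dial and buttons looks to -x), y to its left, z up.
- bowl_seat (a point): Top of the round drive plate on its axis, 85 mm above the bench, axes as the feeder's: the bowl's origin comes here when it is home. Round it on the plate four brass pegs, 9 mm thick, 10.5 mm high, 90 degrees apart, 30 mm from the axis. Their angle is not reported and differs each time; a gear locks the plate, it does not turn by hand.
- spigot_tip (a point): Tip of the plate's steel spigot on the same axis, 31 mm above bowl_seat: 21 mm thick, tapering over its top 13 mm to 8 mm; it centres the bowl. A bowl that rests on the peg tips stands 9 mm too high and turns on the spigot; under light pressure (5 to 20 N) it drops when its holes meet the pegs, which have about 3 degrees of play either way.
- bar_seat (a point): Where the clipped bar's middle lies: 56 mm in front (-x) of the bowl's axis, 151 mm above the bench, 10 mm above the seated bowl's rim; axes as the feeder's, the bar lies along y. Two black fork clips stand 58 mm either side in y, 10 mm wide, slot 12 mm, open upward; the mouths flare by about 4 mm to front and back.
- jaw_left (a joint): Orange sprung jaw of the clip at the feeder's +y side, rad: 0 = shut, its nose over the bar; 0.6 = fully open to the front (-x). The bar coming down pushes it open by about 0.12 (5 to 8 N a clip), then it springs shut over the bar. Its top stands 22 mm above the seated bar's middle.
- jaw_right (a joint): The same on the clip at the feeder's -y side.
- side_cutters: Bystander: blue-handled side cutters, 53 x 130 x 11 mm, lying on the bench. Origin: centre of the underside, as for all bystanders.
- breaker_2: Bystander: white circuit breaker with a green lever, 87 x 18 x 79 mm, standing on the bench.
- contactor_0: Bystander: black contactor, 85 x 46 x 85 mm, standing on the bench.
- tape: Bystander: roll of yellow tape, 68 mm across, 18 mm high, lying on the bench.

How it is judged:
By the outcome, as a careful person would: the job done as asked, in the order asked, and still so for the second after the job is handed in, with the robot touching nothing.
It also fails if it takes over 58 s, if anything falls off the work surface, if the arm or the gripper's body presses on something with over 40 N, if the wrist force passes 120 N, or if a joint passes its speed limit or range.

## Robot

A 7-joint arm with a two-finger parallel gripper is mounted at the origin on the work surface; the furniture and walls round the work are solid. World frame = base frame: x ahead of the robot, y to its left, z up, the work surface at z = 0. Lengths are in m, angles in rad, forces in N, time in s.
With the tool pointing down it reaches from about 0.4 to 0.875 m from the base axis. Payload 4.4 kg.
Tool frame: the origin (TCP) lies on the centre line of the jaws, within the pads' length; the fingertips stand 25 mm ahead of it and the grasp point (between the pads) lies 6 mm ahead of it (robot.tcp_to_tips is the z of the fingertips in the tool frame, in m); z points along the fingers, y is the line along which they close (so a half turn about z gives the same grasp; the last joint's range is limited). The gripper opens to 85 mm and grips with 20 to 120 N. Pads are 22 mm wide; open, the fingers measure 114 mm over their backs; the gripper's body (76 mm by 85 mm) begins 54 mm behind the grasp point. The pads swing forward as they close: fully open they stand 13 mm farther back than shut.
Start: joints at [-1.259, 0.628, 0.038, 1.517, -0.027, 0.996, -0.02], TCP at [0.24, 0.604, 0.224] pointing down, gripper open.
Joint ranges: [-3.06, 3.06], [-0.37, 2.12], [-1.25, 1.32], [0.18, 2.47], [-1.1, 4.24], [0.23, 1.98], [-2.94, 2.94]. Speed limits (rad/s): [2.57, 2.57, 3.14, 3.14, 3.14, 3.14, 3.14].

## Interface

Orientations are given as a unit quaternion [x, y, z, w].
In Python, from bench import robot gives the robot as it stands.
- The arm moves only by the shell command python3 -m creep 'ROWS' [FORCE]. ROWS is one flat JSON list of numbers that holds 1 to 8 rows one after another, with no inner brackets; each row has 5 numbers: the finger opening in m, then dx, dy, dz in normalised numbers (1 is 0.75 m), then a turn about the tool's z in a scale on which 1.0 is pi rad; each row is the pose to reach, as a shift and turn from the pose commanded when the command began, along the tool's axes at that moment; what a row does not reach only later rows make up. A row lasts 1/10 s, in which the tool goes at most 0.05 m and 0.15 rad, less where a joint would pass 70% of its speed; a pose out of reach is approached as far as the arm can. The fingers move at their own pace and stop on an object; FORCE is the grip in N (left out, the last holds). Time passes only in rows, so rows that do not move let the fingers close. It prints the time, the measured TCP pose, the force, the opening and the grip force at its end. No shift or turn number may pass 1 either way. Input that does not fit is refused with a message, and nothing moves.
- robot.observe(): the state, without advancing time (a new reading comes with each control period).
- robot.get_image(name): name is "scene" or "top" or "wrist"; returns (picture, depth): 384x512x3 uint8, blue, green, red; 384x512 float32, m along the optical axis (not along the pixel's ray), 0 where there is no reading.
- robot.camera_info(name): a dict with "fx", "fy", "cx", "cy" (pixels), "dist_coeffs" ([k1, k2, p1, p2, k3] as OpenCV has them; the pictures are not rectified), "rvec" (rotation vector, rad) and "tvec" (3), from world to camera coordinates, as OpenCV has them. Camera axes: x right, y down, z forward; pixel columns grow to the right and rows downward; lengths in m; the calibration is good to about 2 mm. A picture is of the moment at which its call begins: read the wrist's pose just before it. camera_info takes no time and is no camera call; for the wrist camera it gives the pose at the moment of the call.
- robot.hand_in(): hands the job in; it is judged then, once.
Trained networks look in the newest picture that a camera, given by its name, has taken for a name from the list of things; names that differ only in an ending like _2 or _b are one class to them, and where a whole thing is asked for, a point or a joint stands for the part that bears it (a point fixed in the world has none). Each returns a list of dicts, best first, with "p" (0 to 1); they miss things now and then, are a little off and sometimes report something else, mostly with a low value. They report only what shows in the picture. A call takes as long as a camera call.
- robot.spot_in(target, camera): "bbox" ([centre column, centre row, width, height] in pixels, round what is visible of it).
- robot.masks_of(target, camera): "pixels" (384x512 bool, what is visible of it) and "bbox" ([centre column, centre row, width, height] in pixels, round what is visible of it).
- robot.place_of(target, camera): "pixel" ([column, row] in pixels: a listed point, or the origin of a listed thing).
The state is a dict: "time": time; "joint_pos": joint angles; "joint_vel": joint speeds; "tau": joint torques, N m; "tcp_pos": TCP position; "tcp_rot": TCP orientation; "contact_force": force on the tool from outside, world axes, zero at the start; "wrist_torque": the same for the moment, N m; "opening": finger opening in m; "gripper_force": force on a finger pad.
Only numpy, scipy, OpenCV 4.12 (cv2) and the standard library are available. Lean on these libraries where they do the work, as an engineer would, in place of code of your own. Each camera call takes 0.05 s, during which the arm holds its last target. There are 200 camera calls.

## Working session

There is one attempt and no reset: what is moved stays moved. The work goes in short steps, Python scripts to look and compute and a shell command to move; the robot and the scene stay as the last step left them, time stands still between calls to the robot, and variables do not carry over. Pictures are saved under pics/ and viewed, at most 10 in all, crops included, and the job is handed in when it is done.

```bash
ls; mkdir -p pics; cat > h.py <<'E'
import numpy as np, cv2
from bench import robot
from scipy.spatial.transform import Rotation as R
def cam(n):
    c=robot.camera_info(n); K=np.array([[c['fx'],0,c['cx']],[0,c['fy'],c['cy']],[0,0,1.]])
    return K,np.array(c['dist_coeffs']),cv2.Rodrigues(np.array(c['rvec'],float))[0],np.array(c['tvec'],float).ravel()
def ray(n,px):
    K,d,Rm,t=cam(n); p=cv2.undistortPoints(np.array(px,float).reshape(-1,1,2),K,d).reshape(-1,2)
    return -Rm.T@t,np.c_[p,np.ones(len(p))]@Rm
def atz(n,px,z):
    o,r=ray(n,px); return o+r*((z-o[2])/r[:,2])[:,None]
def atd(n,px,dep):
    o,r=ray(n,px); return o+r*np.asarray(dep).reshape(-1,1)
def proj(n,P):
    K,d,Rm,t=cam(n); return cv2.projectPoints(np.array(P,float).reshape(-1,1,3),Rm,t,K,d)[0].reshape(-1,2)
def totool(P):
    s=robot.observe(); return R.from_quat(s['tcp_rot']).inv().apply(np.array(P)-s['tcp_pos'])
def st():
    s=robot.observe(); print(round(s['time'],2),np.round(s['tcp_pos'],4),np.round(R.from_quat(s['tcp_rot']).as_matrix(),3).tolist(),np.round(s['contact_force'],1),s['opening'],np.round(s['joint_pos'],2))
E
python3 - <<'E'
from h import *
st()
ims=[]
for c in['scene','top']:
    im,d=robot.get_image(c); np.savez(f'/tmp/{c}0.npz',im=im,d=d); cv2.imwrite(f'pics/{c}0.png',im)
    print(c,-cam(c)[2].T@cam(c)[3])
    for t in['bowl','bowl_knob','wiper_bar','feeder','bowl_seat','spigot_tip','bar_seat','jaw_left','jaw_right','tape','side_cutters','breaker_2','contactor_0']:
        r=robot.place_of(t,c)[:2] if not t.startswith('jaw') else robot.spot_in(t,c)[:2]
        print(t,[(np.round(x.get('pixel',x.get('bbox'))).tolist(),round(x['p'],2)) for x in r])
E
```

```text
pics
0.0 [0.2395 0.6036 0.2235] [[-0.929, 0.369, -0.001], [0.369, 0.929, -0.002], [-0.0, -0.002, -1.0]] [-0.1  0.   0.3] 0.08539268839605961 [-1.26  0.63  0.04  1.52 -0.03  1.   -0.02]
scene [-0.05344419 -0.8431748   0.93925646]
bowl [([274.0, 294.0], 0.86)]
bowl_knob [([273.0, 276.0], 0.81)]
wiper_bar [([330.0, 271.0], 0.57), ([255.0, 171.0], 0.52)]
feeder [([302.0, 232.0], 0.58)]
bowl_seat []
spigot_tip [([297.0, 209.0], 0.78)]
bar_seat [([295.0, 204.0], 0.65)]
jaw_left []
jaw_right [([232.0, 249.0, 42.0, 20.0], 0.4)]
tape [([365.0, 242.0], 0.51)]
side_cutters [([230.0, 247.0], 0.65)]
breaker_2 [([254.0, 170.0], 0.53), ([230.0, 250.0], 0.51)]
contactor_0 [([241.0, 155.0], 0.58)]
top [2.60210636e-01 8.06491293e-04 1.44360390e+00]
bowl [([358.0, 261.0], 0.94), ([367.0, 206.0], 0.72)]
bowl_knob [([361.0, 258.0], 0.59), ([312.0, 182.0], 0.52)]
wiper_bar [([367.0, 205.0], 0.44)]
feeder [([313.0, 186.0], 0.94)]
bowl_seat [([311.0, 186.0], 0.73)]
spigot_tip [([312.0, 175.0], 0.61)]
bar_seat [([317.0, 194.0], 0.66)]
jaw_left []
jaw_right []
tape [([363.0, 151.0], 0.67), ([310.0, 187.0], 0.3)]
side_cutters [([283.0, 259.0], 0.48)]
breaker_2 [([189.0, 152.0], 0.48), ([361.0, 259.0], 0.45)]
contactor_0 [([152.0, 148.0], 0.84)]
```

```bash
python3 - <<'E'
import cv2
a=cv2.imread('pics/scene0.png')[120:345,180:430];b=cv2.imread('pics/top0.png')[100:325,130:430]
cv2.imwrite('pics/sc.png',cv2.resize(a,None,fx=2.6,fy=2.6,interpolation=cv2.INTER_CUBIC))
cv2.imwrite('pics/tc.png',cv2.resize(b,None,fx=2.6,fy=2.6,interpolation=cv2.INTER_CUBIC))
E
```

```text
(no output)
```

View pics/sc.png

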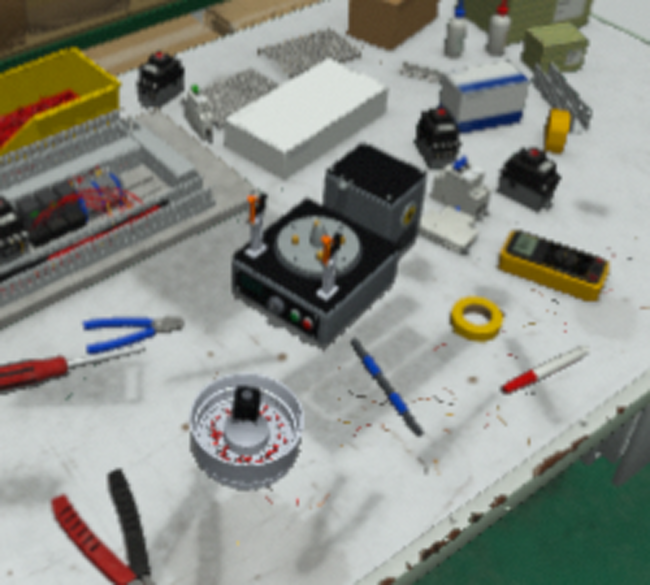

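View pics/tc.png

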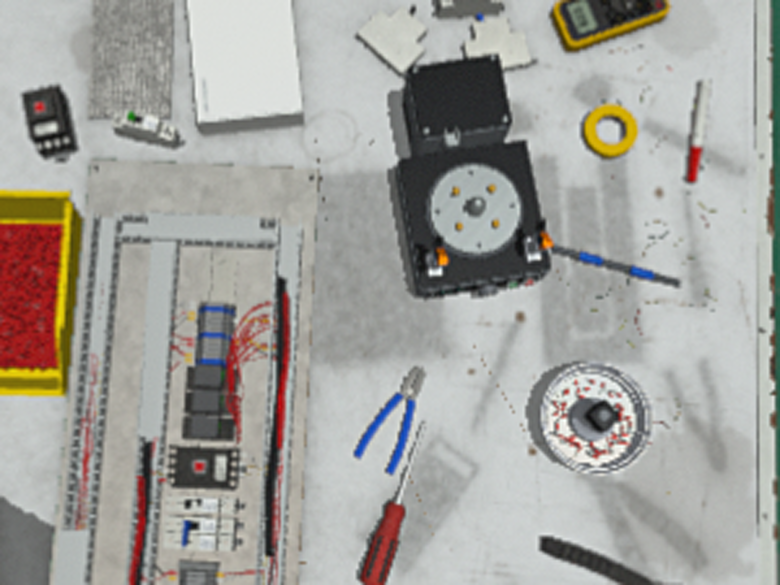

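The scene and top views agree. The bowl is at top px (359,260) and the wiper bar runs (345,195)–(391,209). The feeder is centred at about (312,180), with pegs at about (305,173), (319,172), (307,187) and (321,186). The cutters, tape, breaker and contactor lie clear of all of these.

```bash
cat > m.py <<'E'
from h import *
z=np.load('/tmp/top0.npz'); im,d=z['im'],z['d']
v,u=np.mgrid[0:384,0:512]; P=atd('top',np.stack([u,v],-1).reshape(-1,2),d.reshape(-1)).reshape(384,512,3)
def rect(m,name):
    r=cv2.minAreaRect((P[m][:,:2]*1000).astype(np.float32)); print(name,m.sum(),np.round(r[0],1),np.round(r[1],1),round(r[2],1),'z',np.round(np.median(P[m][:,2]),4))
print('fx',cam('top')[0][0,0],'bench z',np.median(P[280:320,300:330,2]))
B=lambda a,b,c,e:(u>=a)&(u<b)&(v>=c)&(v<e)
rect(B(280,345,150,220)&(abs(P[...,2]-.075)<.005),'housing')
rect(B(280,345,110,170)&(abs(P[...,2]-.132)<.006),'head')
rim=B(330,390,235,290)&(abs(P[...,2]-.056)<.004); 
(c,rr)=cv2.minEnclosingCircle((P[rim][:,:2]*1000).astype(np.float32)); print('rim',c,rr)
rect(B(330,390,235,290)&(abs(P[...,2]-.094)<.006),'knob')
h=cv2.cvtColor(im,cv2.COLOR_BGR2HSV)
blue=B(340,400,190,215)&(h[...,0]>100)&(h[...,0]<125)&(h[...,1]>110)
px=np.stack([u,v],-1)[blue]; p=atz('top',px,.006)[:,:2]*1000; m=p.mean(0); w,V=np.linalg.eigh(np.cov(p.T)); s=(p-m)@V[:,1]; print('bar',len(p),m,'mid',m+V[:,1]*(s.min()+s.max())/2,'ext',np.ptp(s),'dir',np.degrees(np.arctan2(V[1,1],V[0,1])))
br=B(295,333,160,200)&(h[...,0]>12)&(h[...,0]<28)&(h[...,1]>110)
n,l,stt,cen=cv2.connectedComponentsWithStats(br.astype(np.uint8))
for i in range(1,n): print('peg?',stt[i,4],cen[i],np.round(atz('top',cen[i],.0955)*1000,1))
og=B(285,350,185,210)&(h[...,0]<14)&(h[...,1]>170)&(h[...,2]>120)
n,l,stt,cen=cv2.connectedComponentsWithStats(og.astype(np.uint8))
for i in range(1,n):
    if stt[i,4]>3:print('jaw',stt[i,4],cen[i],np.round(atz('top',cen[i],.17)*1000,1), np.median(P[l==i][:,2]))
E
python3 m.py
```

```text
fx 457.88806815107364 bench z -0.00022971146169858958
housing 1459 [ 614.5 -135.7] [192.6 155.4] 12.8 z 0.0749
head 976 [ 718.3 -111.8] [101.3 109.3] 13.5 z 0.1312
rim (372.31915283203125, -291.9700012207031) 64.33815002441406
knob 86 [ 371.6 -291.1] [27.2 27.3] 43.3 z 0.0939
bar 58 [ 562.66303897 -322.82184808] mid [ 562.51520957 -323.51411847] ext 92.06672005180968 dir 77.94594282532688
peg? 5 [318.6 172.2] [[ 625.5 -155.8   95.5]]
peg? 6 [304.83333333 173.16666667] [[ 619.6 -114.3   95.5]]
peg? 4 [320.5 185.5] [[ 584.5 -163.3   95.5]]
peg? 4 [306.5 186.5] [[ 578.5 -121.3   95.5]]
peg? 14 [299.57142857 197.64285714] [[ 542.8 -102.2   95.5]]
```

The rows are not in the units I measure in: shifts go in shares of 0.75 m and turns go in shares of pi rad. I convert before sending: -0.354 m / 0.75 = -0.472, -0.186 m / 0.75 = -0.248, 1.05 rad / 3.1416 = 0.3342.

```bash
python3 -m creep '[0.085,-0.472,-0.248,0,0.3342,0.085,-0.472,-0.248,0,0.3342,0.085,-0.472,-0.248,0,0.3342,0.085,-0.472,-0.248,0,0.3342,0.085,-0.472,-0.248,0,0.3342,0.085,-0.472,-0.248,0,0.3342,0.085,-0.472,-0.248,0,0.3342,0.085,-0.472,-0.248,0,0.3342]'; python3 -c "
from h import *
st();print(totool([.52,-.05,.224]))"
```

```text
time: 2.2
tcp_pos: [0.5012, 0.2993, 0.2246]
tcp_rot: [0.656, 0.755, 0.0, 0.0]
contact_force: [0.0, 0.9, 0.8]
opening: 0.0852
gripper_force: 0.0
2.2 [0.5012 0.2993 0.2246] [[-0.14, 0.99, 0.0], [0.99, 0.14, 0.0], [0.0, 0.0, -1.0]] [0.  0.9 0.8] 0.08518942287818884 [-0.8   0.55  0.33  1.71 -0.22  0.91 -0.24]
[-0.34854809 -0.03019537  0.00056649]
```

In the tool's units: -0.567 m / 0.75 = -0.756, -0.211 m / 0.75 = -0.2813, 0.956 rad / 3.1416 = 0.3043.

```bash
python3 -m creep '[0.06,-0.756,-0.2813,0,0.3043,0.06,-0.756,-0.2813,0,0.3043,0.06,-0.756,-0.2813,0,0.3043,0.06,-0.756,-0.2813,0,0.3043,0.06,-0.756,-0.2813,0,0.3043,0.06,-0.756,-0.2813,0,0.3043,0.06,-0.756,-0.2813,0,0.3043,0.06,-0.756,-0.2813,0,0.3043]' >/dev/null; python3 -c "
from h import *
st();print(totool([.372,-.292,.19]))"
```

```text
3.0 [ 0.4151 -0.0918  0.2247] [[0.727, 0.687, 0.001], [0.687, -0.727, -0.0], [0.001, 0.001, -1.0]] [ 0.9  0.  -0.6] 0.059659314280013746 [-0.33  0.37  0.65  2.12 -0.32  0.75 -0.29]
[-0.16889319  0.11587627  0.03465698]
```

In the tool's units: -0.169 m / 0.75 = -0.2253, 0.116 m / 0.75 = 0.1547.

```bash
python3 -m creep '[0.06,-0.2253,0.1547,0,0,0.06,-0.2253,0.1547,0,0,0.06,-0.2253,0.1547,0,0,0.06,-0.2253,0.1547,0,0,0.06,-0.2253,0.1547,0.0453,0,0.06,-0.2253,0.1547,0.0453,0]' >/dev/null; python3 - <<'E'
from h import *
st()
im,d=robot.get_image('wrist'); cv2.imwrite('pics/w1.png',im); np.savez('/tmp/w1.npz',im=im,d=d)
v,u=np.mgrid[0:384,0:512]; P=atd('wrist',np.stack([u,v],-1).reshape(-1,2),d.reshape(-1)).reshape(384,512,3)
print('cam',-cam('wrist')[2].T@cam('wrist')[3])
m=(d>0)&(abs(P[...,2]-.094)<.004)&(np.hypot(P[...,0]-.372,P[...,1]+.292)<.04)
r=cv2.minAreaRect((P[m][:,:2]*1000).astype(np.float32)); print('knob',m.sum(),r)
m=(d>0)&(abs(P[...,2]-.056)<.003)&(abs(np.hypot(P[...,0]-.372,P[...,1]+.292)-.064)<.012)
from scipy.optimize import least_squares
q=P[m][:,:2]*1000; print('rim',m.sum(),least_squares(lambda c:np.hypot(*(q-c[:2]).T)-c[2],[372,-292,63],loss='soft_l1').x)
E
```

```text
3.6 [ 0.3701 -0.2911  0.1882] [[0.729, 0.684, -0.004], [0.684, -0.729, 0.002], [-0.002, -0.005, -1.0]] [0.8 1.  0. ] 0.05995708489547696 [ 0.2   0.49  0.58  2.05 -0.4   0.72  0.22]
cam [ 0.42824561 -0.23586158  0.33854825]
knob 982 ((372.6083984375, -290.6498107910156), (26.838041305541992, 27.540681838989258), 44.48917770385742)
rim 1700 [ 372.18215728 -290.66787769   62.75448131]
```

View pics/w1.png

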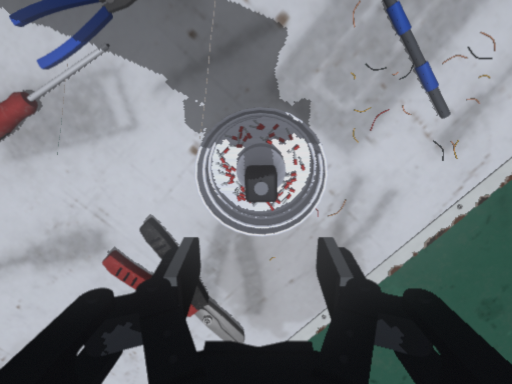

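The wrist view shows the bowl at px (261,172) and its knob at (260,183), square with the tool and between the open fingers. The bar is at upper right, around (415,55).

In the tool's units: 0.104 m / 0.75 = 0.1387, 0.1 m / 0.75 = 0.1333, -0.022 rad / 3.1416 = -0.007.

```bash
python3 -m creep '[0.06,0.0027,0.0017,0.0667,-0.007,0.06,0.0027,0.0017,0.1333,-0.007,0.06,0.0027,0.0017,0.1387,-0.007,0.05,0.0027,0.0017,0.1387,-0.007,0.02,0.0027,0.0017,0.1387,-0.007,0.02,0.0027,0.0017,0.1387,-0.007,0.02,0.0027,0.0017,0.1387,-0.007]' 60; python3 -c "
from h import *
st()"
```

```text
time: 4.35
tcp_pos: [0.376, -0.2908, 0.0882]
tcp_rot: [0.925, 0.38, 0.001, 0.001]
contact_force: [0.9, -0.8, -0.0]
opening: 0.02
gripper_force: 0.0
4.35 [ 0.376  -0.2908  0.0882] [[0.711, 0.703, 0.003], [0.703, -0.711, -0.002], [0.001, 0.003, -1.0]] [ 0.9 -0.8 -0. ] 0.019951146389717327 [ 0.32  0.65  0.41  2.13 -0.57  0.47  0.38]
```

```bash
python3 - <<'E'
from h import *
a,d=robot.get_image('scene');w,_=robot.get_image('wrist');s=robot.observe();print(s['opening'],s['gripper_force'],s['tcp_pos'])
t,dt=robot.get_image('top')
f=lambda i:cv2.resize(i,(390,292),interpolation=cv2.INTER_CUBIC)
cv2.imwrite('pics/c2.png',np.vstack([np.hstack([f(a[210:345,190:370]),f(w)]),np.hstack([f(t[200:320,280:440]),f(a)])]))
E
```

```text
0.020470526106490312 0.0 [ 0.37551943 -0.29047128  0.08753824]
```

View pics/c2.png

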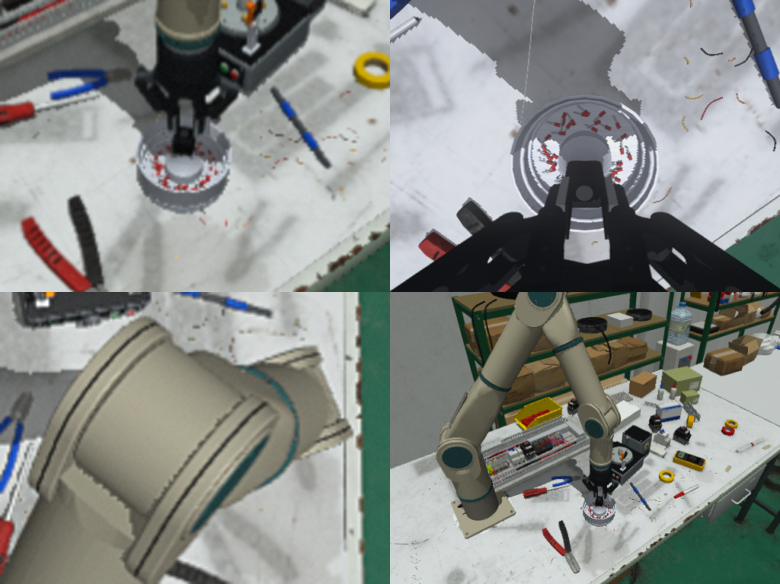

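The fingers flank the knob in the wrist view (lower panel px (585,195)), but no grip force shows. I'll close further and check.

```bash
python3 -m creep '[0.0,0,0,0,0,0.0,0,0,0,0,0.0,0,0,0,0]' 60; python3 - <<'E'
from h import *
w,d=robot.get_image('wrist');s=robot.observe();print(s['opening'],s['gripper_force'])
cv2.imwrite('pics/w3.png',cv2.resize(w[100:340,130:400],None,fx=2.4,fy=2.4,interpolation=cv2.INTER_CUBIC))
E
```

```text
time: 4.8
tcp_pos: [0.3751, -0.2904, 0.0872]
tcp_rot: [0.925, 0.38, 0.0, 0.0]
contact_force: [-0.7, 1.4, 7.1]
opening: 0.0001
gripper_force: 3.8
0.00034495785936904843 3.832985744375037
```

View pics/w3.png

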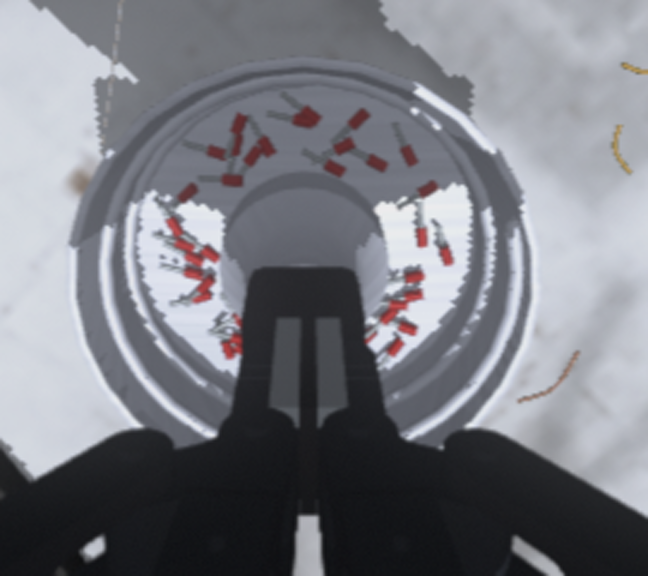

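```bash
python3 - <<'E'
from h import *
print(robot.tcp_to_tips)
st(); s=robot.observe(); Rt=R.from_quat(s['tcp_rot'])
w,d=robot.get_image('wrist')
for z in(0,.006,.025): print(z,proj('wrist',s['tcp_pos']+Rt.apply([0,0,z])))
def cr(u,v): return int(130+u/2.4),int(100+v/2.4)
for c in[(290,325),(328,325),(290,380),(330,400),(300,285),(260,300),(350,300),(308,360),(308,440),(305,350)]:
    u,v=cr(*c); print(c,(u,v),np.round(atd('wrist',[u,v],d[v,u])[0],4),np.round(totool(atd('wrist',[u,v],d[v,u])[0])*1000,1))
a,_=robot.get_image('scene');cv2.imwrite('pics/s4.png',cv2.resize(a[240:330,230:330],(800,600),interpolation=cv2.INTER_CUBIC)[:, :])
E
```

```text
0.025
4.85 [ 0.3751 -0.2904  0.0872] [[0.711, 0.703, 0.001], [0.703, -0.711, -0.0], [0.001, 0.001, -1.0]] [0.1 1.2 7.8] 0.00034495785936904843 [ 0.32  0.65  0.41  2.13 -0.57  0.47  0.38]
0 [[259.70101482 240.84174456]]
0.006 [[259.64136208 235.84993762]]
0.025 [[259.47613964 222.02241176]]
(290, 325) (250, 235) [ 0.3793 -0.2794  0.1013] [ 10.7  -4.9 -14.1]
(328, 325) (266, 235) [ 0.3846 -0.2854  0.1005] [ 10.3   3.1 -13.3]
(290, 380) (250, 258) [ 0.3797 -0.2797  0.1231] [ 10.8  -4.3 -36. ]
(330, 400) (267, 266) [ 0.3844 -0.2851  0.1285] [ 10.3   2.8 -41.3]
(300, 285) (255, 218) [ 0.3803 -0.2816  0.0785] [ 9.9 -2.6  8.6]
(260, 300) (238, 225) [ 0.3741 -0.275   0.0883] [ 10.1 -11.7  -1.1]
(350, 300) (275, 225) [ 0.3878 -0.2895  0.0875] [ 9.7  8.3 -0.3]
(308, 360) (258, 250) [ 0.3819 -0.2824  0.1157] [ 10.4  -0.9 -28.5]
(308, 440) (258, 283) [ 0.3773 -0.2868  0.1312] [  4.1  -0.9 -44.1]
(305, 350) (257, 245) [ 0.3819 -0.2817  0.112 ] [ 10.9  -1.4 -24.8]
```

View pics/s4.png

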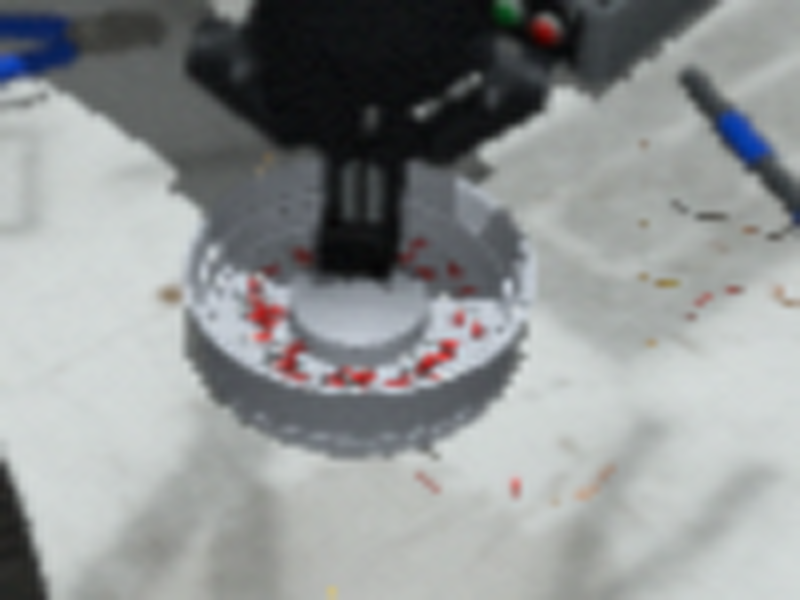

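```bash
python3 - <<'E'
from h import *
a,d=robot.get_image('scene')
for u in(273,276):
  for v in range(258,290,2): print(u,v,a[v,u],np.round(atd('scene',[u,v],d[v,u])[0]*1000,0))
w,d=robot.get_image('wrist')
for v in range(200,256,3): print(v,w[v,252],np.round(totool(atd('wrist',[252,v],d[v,252])[0])*1000,1))
E
```

```text
273 258 [20 16 14] [ 361. -300.  165.]
273 260 [17 14 13] [ 363. -297.  152.]
273 262 [16 17 15] [ 365. -296.  141.]
273 264 [37 36 34] [ 364. -297.  135.]
273 266 [69 69 63] [ 366. -295.  123.]
273 268 [70 70 65] [ 364. -297.  117.]
273 270 [73 71 66] [ 365. -297.  108.]
273 272 [55 55 51] [ 366. -295.   98.]
273 274 [21 20 19] [ 363. -299.   94.]
273 276 [18 17 14] [ 361. -302.   90.]
273 278 [8 7 7] [ 362. -301.   79.]
273 280 [14 15 12] [ 362. -301.   70.]
273 282 [105 100  96] [ 361. -303.   64.]
273 284 [157 149 142] [ 361. -303.   55.]
273 286 [176 169 162] [ 359. -306.   50.]
273 288 [191 184 177] [ 358. -307.   43.]
276 258 [57 56 54] [ 458. -189.   -2.]
276 260 [20 18 16] [ 370. -302.  152.]
276 262 [18 16 14] [ 371. -302.  143.]
276 264 [35 35 33] [ 371. -301.  134.]
276 266 [72 71 66] [ 370. -302.  127.]
276 268 [73 71 67] [ 370. -303.  119.]
276 270 [73 72 66] [ 371. -302.  109.]
276 272 [70 69 64] [ 372. -301.   99.]
276 274 [22 19 20] [ 370. -304.   94.]
276 276 [18 19 18] [ 368. -307.   90.]
276 278 [13 13 10] [ 365. -311.   87.]
276 280 [15 11 13] [ 368. -307.   72.]
276 282 [119 113 108] [ 368. -307.   62.]
276 284 [159 152 145] [ 369. -306.   51.]
276 286 [178 170 163] [ 366. -310.   49.]
276 288 [191 183 175] [ 365. -312.   42.]
200 [110 101  99] [11.3 -4.8 34.4]
203 [108  99  97] [10.1 -4.8 32.1]
206 [107  98  96] [ 9.3 -4.7 28.9]
209 [104  95  93] [ 9.6 -4.6 23.1]
212 [49 45 44] [ 9.7 -4.5 18. ]
215 [45 41 41] [10.3 -4.4 12. ]
218 [45 41 40] [ 9.8 -4.3  8.9]
221 [43 39 39] [ 9.7 -4.3  4.9]
224 [43 39 39] [10.3 -4.2 -0.3]
227 [43 39 39] [ 9.8 -4.1 -3.1]
230 [43 39 39] [ 8.6 -4.1 -4.2]
233 [80 75 73] [ 10.9  -3.9 -12.3]
236 [82 77 75] [ 10.6  -3.9 -15.1]
239 [81 76 73] [ 10.6  -3.8 -18.3]
242 [80 75 73] [ 10.2  -3.8 -20.5]
245 [81 76 73] [ 10.6  -3.7 -24.2]
248 [81 75 73] [ 10.4  -3.7 -26.6]
251 [80 75 73] [ 10.7  -3.6 -29.9]
254 [79 75 72] [ 10.9  -3.6 -32.8]
```

```bash
python3 - <<'E'
import numpy as np
from h import *
# w1 taken at an earlier pose: use current cam-to-tool transform (rigid mount)
s=robot.observe(); K,dc,Rm,t=cam('wrist'); d=np.load('/tmp/w1.npz')['d']; Rt=R.from_quat(s['tcp_rot'])
for u,v in[(192,236),(192,240),(190,245),(188,255),(185,270),(180,285),(328,240),(325,245),(330,260),(335,290)]:
    p=cv2.undistortPoints(np.array([[[u,v]]],float),K,dc).ravel(); c=np.r_[p,1]*d[v,u]
    print((u,v),np.round(Rt.inv().apply(Rm.T@(c-t)-s['tcp_pos'])*1000,1))
E
```

```text
(192, 236) [-93.  -82.7 188.9]
(192, 240) [ 10.3 -32.7 -18.8]
(190, 245) [ 10.2 -32.7 -23.4]
(188, 255) [ 10.6 -31.4 -33.2]
(185, 270) [  8.  -31.2 -40.6]
(180, 285) [  7.1 -31.1 -49.5]
(328, 240) [ 11.1  32.4 -20.1]
(325, 245) [ 10.6  30.1 -24.2]
(330, 260) [ 11.   29.3 -37.8]
(335, 290) [  4.5  29.2 -49.1]
```

The depth data settles it: the real fingertips are about 7 mm behind the TCP when shut and 16 mm behind at 60 mm opening, not 25 mm ahead as stated. The shut fingers are resting on top of the knob. I'll back off, remeasure and go about 33 mm deeper.

In the tool's units: -0.05 m / 0.75 = -0.0667, -0.03 m / 0.75 = -0.04.

```bash
python3 -m creep '[0.0,0,0,-0.04,0,0.06,0,0,-0.0667,0,0.06,0,0,-0.0667,0,0.06,0,0,-0.0667,0,0.06,0,0,-0.0667,0]' | grep -v rot; python3 - <<'E'
from h import *
st()
im,d=robot.get_image('wrist')
v,u=np.mgrid[0:384,0:512]; P=atd('wrist',np.stack([u,v],-1).reshape(-1,2),d.reshape(-1)).reshape(384,512,3)
from scipy.optimize import least_squares
m=(d>0)&(abs(P[...,2]-.094)<.004)&(np.hypot(P[...,0]-.372,P[...,1]+.292)<.024)
r=cv2.minAreaRect((P[m][:,:2]*1000).astype(np.float32)); print('knob',m.sum(),r)
m=(d>0)&(abs(P[...,2]-.056)<.003)&(abs(np.hypot(P[...,0]-.372,P[...,1]+.292)-.064)<.012)
q=P[m][:,:2]*1000; print('rim',m.sum(),least_squares(lambda c:np.hypot(*(q-c[:2]).T)-c[2],[372,-292,63],loss='soft_l1').x)
E
```

```text
time: 5.55
tcp_pos: [0.3744, -0.2896, 0.1357]
contact_force: [-0.2, -0.1, -0.0]
opening: 0.0579
gripper_force: 0.0
5.55 [ 0.3744 -0.2896  0.1357] [[0.711, 0.703, -0.001], [0.703, -0.711, 0.001], [-0.0, -0.002, -1.0]] [-0.2 -0.1 -0. ] 0.057851437177301804 [ 0.26  0.57  0.5   2.09 -0.49  0.59  0.32]
knob 1416 ((371.239990234375, -291.56060791015625), (27.382104873657227, 27.59516716003418), 45.90482711791992)
rim 2098 [ 370.88631784 -291.54321664   62.84319034]
```

In the tool's units: 0.078 m / 0.75 = 0.104, 0.04 m / 0.75 = 0.0533.

```bash
python3 -m creep '[0.06,-0.0048,-0.0011,0.0533,0,0.06,-0.0048,-0.0011,0.104,0,0.06,-0.0048,-0.0011,0.104,0,0.02,-0.0048,-0.0011,0.104,0,0.02,-0.0048,-0.0011,0.104,0,0.02,-0.0048,-0.0011,0.104,0]' 80;python3 -m creep '[0.02,0,0,0,0,0.02,0,0,0,0]' 80; 
```

```text
time: 6.2
tcp_pos: [0.3723, -0.2929, 0.0598]
tcp_rot: [0.925, 0.38, 0.001, 0.001]
contact_force: [-0.6, -0.5, 0.6]
opening: 0.0271
gripper_force: 79.0
time: 6.4
tcp_pos: [0.3722, -0.2928, 0.0598]
tcp_rot: [0.925, 0.38, 0.001, 0.001]
contact_force: [-1.0, 0.2, 6.9]
opening: 0.0268
gripper_force: 80.0
```

In the tool's units: -0.2 m / 0.75 = -0.2667, -0.035 m / 0.75 = -0.0467.

```bash
python3 -m creep '[0.02,0,0,-0.0133,0,0.02,0,0,-0.0467,0,0.02,0,0,-0.0933,0,0.02,0,0,-0.14,0,0.02,0,0,-0.1867,0,0.02,0,0,-0.2267,0,0.02,0,0,-0.2533,0,0.02,0,0,-0.2667,0]' ; python3 -m creep '[0.02,0.0133,0.0027,0,0,0.02,0.0533,0.0107,0,-0.0064,0.02,0.1067,0.0213,0,-0.0159,0.02,0.16,0.032,0,-0.0255,0.02,0.22,0.0427,0,-0.035,0.02,0.28,0.0547,0,-0.0414,0.02,0.3333,0.0653,0,-0.0471,0.02,0.3573,0.0707,0,-0.0471]'; python3 - <<'E'
from h import *
st()
a,_=robot.get_image('scene');w,_=robot.get_image('wrist')
cv2.imwrite('pics/c5.png',np.hstack([cv2.resize(a[130:290,200:360],(400,400)),cv2.resize(w,(400,300)).copy() if 0 else cv2.copyMakeBorder(cv2.resize(w,(400,300)),0,100,0,0,0)]))
E
```

```text
time: 7.2
tcp_pos: [0.372, -0.2922, 0.2605]
tcp_rot: [0.925, 0.38, 0.001, 0.001]
contact_force: [1.0, -0.4, -4.3]
opening: 0.0269
gripper_force: 79.9
time: 8.0
tcp_pos: [0.6027, -0.1353, 0.2555]
tcp_rot: [0.893, 0.45, 0.0, -0.002]
contact_force: [-0.1, 0.1, -3.7]
opening: 0.0267
gripper_force: 79.7
8.0 [ 0.6027 -0.1353  0.2555] [[0.594, 0.804, -0.002], [0.804, -0.594, 0.004], [0.002, -0.004, -1.0]] [-0.1  0.1 -3.7] 0.0267430491176939 [-0.17  0.61  0.58  1.58 -0.37  1.06 -0.12]
```

View pics/c5.png

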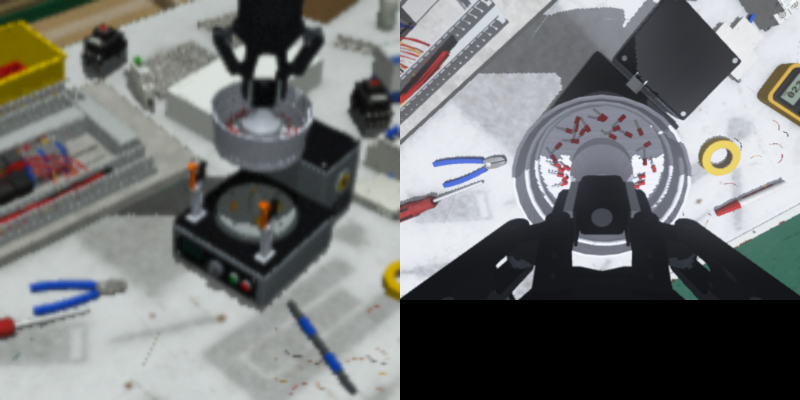

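The scene view shows the bowl level with its ferrules inside, held over the drive plate and clear of the jaws at (195,175) and (265,210). I'll correct laterally and descend.

In the tool's units: 0.07 m / 0.75 = 0.0933, 0.06 m / 0.75 = 0.08.

```bash
python3 -m creep '[0.02,-0.0043,0.0023,0.0133,0,0.02,-0.0043,0.0023,0.0467,0,0.02,-0.0043,0.0023,0.08,0,0.02,-0.0043,0.0023,0.0933,0,0.02,-0.0043,0.0023,0.0933,0]'; python3 -c "
from h import *
st();print(totool([.602,-.1389,.16]))"
```

```text
time: 8.6
tcp_pos: [0.5976, -0.1421, 0.1852]
tcp_rot: [0.894, 0.447, -0.0, -0.003]
contact_force: [2.4, 5.2, -5.8]
opening: 0.0266
gripper_force: 79.5
8.6 [ 0.5976 -0.1421  0.1852] [[0.6, 0.8, -0.004], [0.8, -0.6, 0.005], [0.002, -0.006, -1.0]] [ 2.4  5.2 -5.8] 0.026640918785280295 [-0.13  0.68  0.54  1.67 -0.43  0.92 -0.07]
[0.00517056 0.00174054 0.02521347]
```

```bash
python3 -m creep '[0.02,0,0,0,0,0.02,0,0,0,0]'; python3 -c "
from h import *
st();print(totool([.602,-.1389,.16]))"
```

```text
time: 8.8
tcp_pos: [0.5977, -0.1423, 0.1865]
tcp_rot: [0.895, 0.447, 0.0, -0.003]
contact_force: [1.0, 5.9, -5.0]
opening: 0.027
gripper_force: 79.5
8.8 [ 0.5977 -0.1423  0.1865] [[0.6, 0.8, -0.003], [0.8, -0.6, 0.005], [0.003, -0.005, -1.0]] [ 1.   5.9 -5. ] 0.027019910859226927 [-0.13  0.68  0.54  1.67 -0.42  0.92 -0.07]
[0.0052194  0.00153623 0.02651286]
```

In the tool's units: 0.0052 m / 0.75 = 0.0069, 0.0015 m / 0.75 = 0.002.

```bash
python3 -m creep '[0.02,0.0069,0.002,0,0,0.02,0.0069,0.002,0,0,0.02,0.0069,0.002,0,0]'; python3 -c "
from h import *
st();print(totool([.602,-.1389,.16]))
for t in ['spigot_tip','jaw_right','jaw_left']: print(t,robot.spot_in(t,'scene') )" 
```

```text
time: 9.1
tcp_pos: [0.6025, -0.1431, 0.188]
tcp_rot: [0.895, 0.447, -0.001, 0.0]
contact_force: [-1.3, 0.6, -3.2]
opening: 0.0267
gripper_force: 79.8
9.1 [ 0.6025 -0.1431  0.188 ] [[0.601, 0.799, -0.001], [0.799, -0.601, -0.001], [-0.002, -0.0, -1.0]] [-1.3  0.6 -3.2] 0.026667558148371958 [-0.14  0.68  0.55  1.66 -0.42  0.92 -0.08]
[ 0.00310636 -0.00289156  0.02797541]
spigot_tip [{'bbox': [304.4, 214.4, 78.9, 70.8], 'p': 0.89}]
jaw_right []
jaw_left []
```

The rows are not in the units I measure in: shifts go in shares of 0.75 m and turns go in shares of pi rad. I convert before sending: 0.016 m / 0.75 = 0.0213, 0.008 m / 0.75 = 0.0107.

```bash
python3 -m creep '[0.02,0.004,-0.0039,0,0,0.02,0.004,-0.0039,0.0107,0,0.02,0.004,-0.0039,0.0213,0,0.02,0.004,-0.0039,0.0213,0]'; python3 -c "
from h import *
st();print(totool([.602,-.1389,.16]))" 
```

```text
time: 9.65
tcp_pos: [0.6016, -0.137, 0.1706]
tcp_rot: [0.894, 0.448, -0.001, -0.001]
contact_force: [-0.7, 0.2, -3.4]
opening: 0.0268
gripper_force: 79.7
9.65 [ 0.6016 -0.137   0.1706] [[0.599, 0.8, -0.003], [0.8, -0.599, 0.001], [-0.001, -0.003, -1.0]] [-0.7  0.2 -3.4] 0.026834154916620678 [-0.14  0.7   0.53  1.68 -0.44  0.89 -0.07]
[-0.00127797  0.00151552  0.01060414]
```

In the tool's units: 0.021 m / 0.75 = 0.028, 0.017 m / 0.75 = 0.0227.

```bash
python3 -m creep '[0.02,-0.0013,0.0013,0.008,0,0.02,-0.0013,0.0013,0.016,0,0.02,-0.0013,0.0013,0.0227,0,0.02,-0.0013,0.0013,0.028,0,0.02,-0.0013,0.0013,0.028,0]'; python3 -c "
from h import *
st()" 
```

```text
time: 10.15
tcp_pos: [0.6025, -0.1388, 0.1506]
tcp_rot: [0.894, 0.447, -0.0, -0.0]
contact_force: [0.1, -0.6, -4.3]
opening: 0.0265
gripper_force: 79.7
10.15 [ 0.6025 -0.1388  0.1506] [[0.6, 0.8, -0.001], [0.8, -0.6, 0.0], [-0.0, -0.001, -1.0]] [ 0.1 -0.6 -4.3] 0.02649113721357988 [-0.13  0.72  0.52  1.69 -0.45  0.85 -0.05]
```

In the tool's units: 0.009 m / 0.75 = 0.012, 0.006 m / 0.75 = 0.008.

```bash
python3 -m creep '[0.02,0,0,0.004,0,0.02,0,0,0.008,0,0.02,0,0,0.012,0,0.02,0,0,0.012,0,0.02,0,0,0.012,0]'; python3 -c "
from h import *
st()" 
```

```text
time: 10.65
tcp_pos: [0.6032, -0.139, 0.1448]
tcp_rot: [0.894, 0.447, 0.001, -0.0]
contact_force: [-4.1, 1.6, 11.8]
opening: 0.0266
gripper_force: 81.8
10.65 [ 0.6032 -0.139   0.1448] [[0.6, 0.8, 0.002], [0.8, -0.6, 0.001], [0.002, 0.001, -1.0]] [-4.1  1.6 11.8] 0.026627210947527367 [-0.12  0.73  0.51  1.7  -0.46  0.84 -0.05]
```

In the tool's units: -0.15 m / 0.75 = -0.2, -0.13 m / 0.75 = -0.1733.

```bash
python3 -m creep '[0.05,0,0,0.0053,0,0.055,0,0,0.0053,0,0.055,0,0,-0.04,0,0.055,0,0,-0.1067,0,0.055,0,0,-0.1733,0,0.055,-0.04,0,-0.2,0,0.055,-0.0667,0,-0.2,0]'|head -2; python3 - <<'E'
from h import *
from scipy.optimize import least_squares
st()
for n in('wrist','top'):
    im,d=robot.get_image(n); np.savez(f'/tmp/{n}6.npz',im=im,d=d)
    v,u=np.mgrid[0:384,0:512]; P=atd(n,np.stack([u,v],-1).reshape(-1,2),d.reshape(-1)).reshape(384,512,3)
    if n=='wrist': cv2.imwrite('pics/w6.png',im); np.save('/tmp/P6.npy',P)
    r=np.hypot(P[...,0]-.602,P[...,1]+.139)
    m=(d>0)&(r<.022)&(P[...,2]>.168)&(P[...,2]<.20)
    if m.sum()>5: print(n,'knobtop z',np.median(P[m][:,2]),cv2.minAreaRect((P[m][:,:2]*1000).astype(np.float32)))
    m=(d>0)&(abs(r-.0635)<.005)&(P[...,2]>.13)&(P[...,2]<.158)
    if m.sum()>20:
        q=P[m]*1000; print('rim',m.sum(),'z',np.percentile(q[:,2],[50,80,90]),least_squares(lambda c:np.hypot(*(q[:,:2]-c[:2]).T)-c[2],[602,-139,63],loss='soft_l1').x)
E
```

```text
time: 11.35
tcp_pos: [0.5743, -0.1816, 0.2966]
11.35 [ 0.5743 -0.1816  0.2966] [[0.6, 0.8, 0.007], [0.8, -0.6, -0.003], [0.002, 0.008, -1.0]] [-1.1  0.5  0.2] 0.05520940924894029 [-0.11  0.55  0.61  1.58 -0.34  1.11 -0.07]
wrist knobtop z 0.1767899665368483 ((598.4832763671875, -141.85287475585938), (27.4939022064209, 28.505878448486328), 52.24325180053711)
rim 2112 z [137.59585418 139.09621119 139.55948136] [ 598.90450891 -141.11805132   62.25178758]
rim 81 z [137.36943107 140.65305034 141.55894455] [ 601.79519696 -139.58307977   62.23262234]
```

View pics/w6.png

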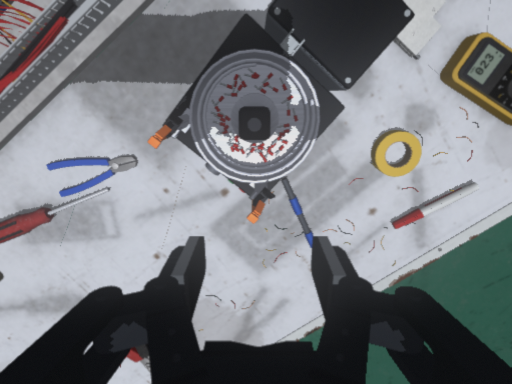

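The bowl is home: its knob top is at z ≈ 0.178 and its rim at 0.14, with the ferrules all inside. The orange jaws are at (160,134) and (257,207). Next I'll measure the feeder yaw and clips, then the bar.

```bash
cat > m2.py <<'E'
from h import *
st()
v,u=np.mgrid[0:384,0:512]
def cloud(n):
    im,d=robot.get_image(n); P=atd(n,np.stack([u,v],-1).reshape(-1,2),d.reshape(-1)).reshape(384,512,3); P[d<=0]=9
    return im,P
yaw=np.radians(13.2); ax=np.array([.602,-.139])
for n in('wrist','top'):
    im,P=cloud(n); h=cv2.cvtColor(im,cv2.COLOR_BGR2HSV)
    q=P[...,:2]-ax; r=np.hypot(q[...,0],q[...,1])
    m=(r<.03)&(P[...,2]>.168)&(P[...,2]<.19)
    if m.sum()>10: print(n,'knob',P[m][:,:].mean(0),cv2.minAreaRect((P[m][:,:2]*1000).astype(np.float32)))
    m=(P[...,2]>.128)&(P[...,2]<.136)&(P[...,0]>.64)&(P[...,0]<.8)&(P[...,1]>-.2)&(P[...,1]<-.02)
    if m.sum()>100: print('head',cv2.minAreaRect((P[m][:,:2]*1000).astype(np.float32)))
    fx=q[...,0]*np.cos(yaw)+q[...,1]*np.sin(yaw); fy=-q[...,0]*np.sin(yaw)+q[...,1]*np.cos(yaw)
    for s in(1,-1):
        b=(abs(fx+.058)<.04)&(abs(fy-s*.058)<.03)
        og=b&(h[...,0]<16)&(h[...,1]>150)&(h[...,2]>100)&(P[...,2]>.1)
        bk=b&(h[...,2]<70)&(P[...,2]>.135)&(P[...,2]<.19)
        for k,m in(('orange',og),('black',bk)):
            if m.sum()>3: print(n,s,k,m.sum(),'fx',np.round(np.percentile(fx[m],[5,50,95])*1000,1),'fy',np.round(np.percentile(fy[m],[5,50,95])*1000,1),'z',np.round(np.percentile(P[m][:,2],[5,50,95])*1000,1))
    print('bar_seat',[(x['p'],atz(n,x['pixel'],.151)) for x in robot.place_of('bar_seat',n)[:1]])
    bl=(h[...,0]>100)&(h[...,0]<125)&(h[...,1]>110)&(P[...,2]<.03)&(P[...,2]>-.01)&(abs(P[...,0]-.5625)<.07)&(abs(P[...,1]+.3235)<.025)
    p=atz(n,np.stack([u,v],-1)[bl],.006)[:,:2]*1000; c=p.mean(0); w,V=np.linalg.eigh(np.cov(p.T)); s=(p-c)@V[:,1]; print('bar',len(p),c,c+V[:,1]*(s.min()+s.max())/2,np.ptp(s),np.degrees(np.arctan2(V[1,1],V[0,1])))
E
python3 m2.py
```

```text
11.45 [ 0.5714 -0.1828  0.294 ] [[0.604, 0.797, 0.002], [0.797, -0.604, -0.002], [-0.001, 0.003, -1.0]] [ 0.1 -0.9  0.4] 0.05480409850106253 [-0.11  0.55  0.61  1.59 -0.34  1.11 -0.07]
wrist knob [ 0.6034428  -0.13510734  0.17729012] ((603.0473022460938, -135.28131103515625), (27.235637664794922, 28.19968605041504), 53.18892288208008)
head ((697.269287109375, -114.12802124023438), (143.72288513183594, 108.46297454833984), 14.110335350036621)
wrist 1 orange 89 fx [-71.5 -67.5 -61.6] fy [58.2 61.7 65.3] z [169.6 172.  173.4]
wrist 1 black 181 fx [-60.5 -48.8 -39.9] fy [57.2 60.7 66. ] z [143.8 148.9 162.5]
wrist -1 orange 35 fx [-71.3 -68.  -61.8] fy [-56.6 -54.4 -51.6] z [169.7 171.8 173.3]
wrist -1 black 134 fx [-62.2 -48.4 -40.5] fy [-56.6 -51.2 -49.4] z [143.  149.3 161.8]
bar_seat [(0.61, array([[ 0.54783069, -0.14441714,  0.151     ]]))]
bar 44 [ 558.41752386 -336.35885386] [ 561.99197335 -323.32323225] 52.09547173493917 74.66603601821228
head ((708.3152465820312, -114.80464172363281), (121.38832092285156, 107.38374328613281), 13.746474266052246)
bar_seat []
bar 17 [ 561.34186925 -327.46433326] [ 561.94453571 -324.62635537] 51.72782310725913 78.01090181736069
```

In the tool's units: 0.16 m / 0.75 = 0.2133, 0.14 m / 0.75 = 0.1867, -0.44 rad / 3.1416 = -0.1401.

```bash
python3 -m creep '[0.04,-0.1573,0.104,0,-0.1401,0.04,-0.1573,0.104,0.0133,-0.1401,0.04,-0.1573,0.104,0.0533,-0.1401,0.04,-0.1573,0.104,0.12,-0.1401,0.04,-0.1573,0.104,0.1867,-0.1401,0.04,-0.1573,0.104,0.2133,-0.1401,0.04,-0.1573,0.104,0.2133,-0.1401]'|head -2; cat > m3.py <<'E'
from h import *
st(); v,u=np.mgrid[0:384,0:512]
for k in range(2):
    im,d=robot.get_image('wrist'); h=cv2.cvtColor(im,cv2.COLOR_BGR2HSV)
    p=atz('wrist',np.stack([u,v],-1).reshape(-1,2),.006).reshape(384,512,3)
    bl=(h[...,0]>100)&(h[...,0]<125)&(h[...,1]>110)&(abs(p[...,0]-.5625)<.07)&(abs(p[...,1]+.3235)<.06)
    p=p[bl][:,:2]*1000; c=p.mean(0); w,V=np.linalg.eigh(np.cov(p.T)); s=(p-c)@V[:,1]; m=c+V[:,1]*(s.min()+s.max())/2
    a=np.degrees(np.arctan2(V[1,1],V[0,1])); print('bar',len(p),c,m,np.ptp(s),a,'tool',totool(np.r_[m/1000,.005]))
cv2.imwrite('pics/w7.png',im)
E
python3 m3.py
```

```text
time: 12.35
tcp_pos: [0.5628, -0.3172, 0.1273]
12.35 [ 0.5628 -0.3172  0.1273] [[0.2, 0.98, -0.008], [0.98, -0.2, 0.005], [0.004, -0.009, -1.0]] [-0.5  0.1  0.9] 0.03966342680437295 [ 0.24  0.77  0.4   1.62 -0.37  0.84  0.59]
bar 694 [ 563.23571553 -321.51997393] [ 562.44392949 -325.08480727] 94.47522470518624 77.47730581289836 tool [-6.84406155e-03 -5.62456355e-05  1.25211452e-01]
bar 677 [ 562.89926423 -319.91410871] [ 561.85103681 -324.69288141] 94.79640993548145 77.62806784103023 tool [-0.00550023 -0.00255971  0.12731635]
```

In the tool's units: 0.105 m / 0.75 = 0.14, 0.08 m / 0.75 = 0.1067, 0.015 rad / 3.1416 = 0.0048.

```bash
python3 -m creep '[0.03,-0.008,-0.0017,0.0533,0.0048,0.03,-0.008,-0.0017,0.1067,0.0048,0.03,-0.008,-0.0017,0.14,0.0048,0.03,-0.008,-0.0017,0.14,0.0048,0.03,-0.008,-0.0017,0.14,0.0048]'|head -2; python3 m3.py
```

```text
time: 12.95
tcp_pos: [0.5638, -0.3266, 0.0294]
12.95 [ 0.5638 -0.3266  0.0294] [[0.216, 0.976, 0.003], [0.976, -0.216, -0.002], [-0.001, 0.003, -1.0]] [-0.2 -1.2 -0.3] 0.03020495615383759 [ 0.29  0.9   0.34  1.66 -0.44  0.66  0.64]
bar 1703 [ 562.21260011 -317.66068778] [ 560.81491436 -323.99292926] 96.6998364559737 77.55295066625484 tool [ 0.00226071 -0.00403967  0.02504039]
bar 1677 [ 561.84654308 -317.01226453] [ 560.46757044 -323.22477041] 95.22834227037029 77.4851161294227 tool [ 0.00296781 -0.00461019  0.02522899]
```

View pics/w7.png

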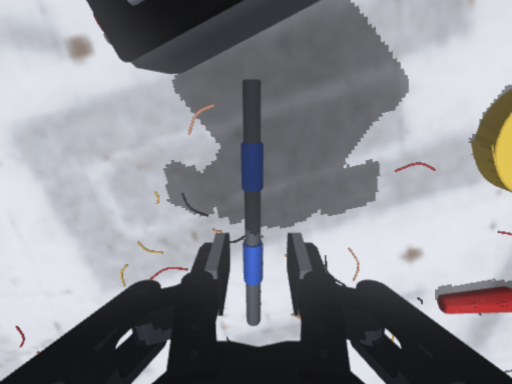

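The wrist view shows the bar between the open fingers, its bare middle at (252,215) and sleeves at (252,165) and (252,262). It lies about 4 mm left of the finger centre.

In the tool's units: 0.033 m / 0.75 = 0.044, 0.025 m / 0.75 = 0.0333.

```bash
python3 -m creep '[0.03,0.0033,-0.0053,0.0133,0,0.03,0.0033,-0.0053,0.0333,0,0.03,0.0033,-0.0053,0.044,0,0.03,0.0033,-0.0053,0.044,0,0.03,0.0033,-0.0053,0.044,0]'|grep -v rot; python3 -m creep '[0.0,0,0,0,0,0.0,0,0,0,0,0.0,0,0,0,0]' 80
```

```text
time: 13.55
tcp_pos: [0.5584, -0.3224, -0.0064]
contact_force: [0.7, 0.5, 0.3]
opening: 0.0301
gripper_force: 0.0
time: 13.85
tcp_pos: [0.5588, -0.3226, -0.0057]
tcp_rot: [0.78, 0.626, -0.0, 0.0]
contact_force: [0.6, -0.1, -0.6]
opening: 0.0064
gripper_force: 78.3
```

In the tool's units: 0.006 m / 0.75 = 0.008, 0.003 m / 0.75 = 0.004.

```bash
python3 -m creep '[0.02,0,0,0,0,0.02,0,0,0.004,0,0.02,0,0,0.008,0,0.02,0,0,0.008,0]'|grep -v rot; python3 -m creep '[0.0,0,0,0,0,0.0,0,0,0,0,0.0,0,0,0,0]' 80
```

```text
time: 14.25
tcp_pos: [0.5591, -0.3227, -0.0068]
contact_force: [-7.7, 6.4, 34.9]
opening: 0.02
gripper_force: 17.1
time: 14.55
tcp_pos: [0.5615, -0.3238, -0.0064]
tcp_rot: [0.78, 0.626, 0.002, 0.003]
contact_force: [-3.8, 4.0, 31.6]
opening: 0.0068
gripper_force: 85.5
```

In the tool's units: -0.23 m / 0.75 = -0.3067, -0.18 m / 0.75 = -0.24.

```bash
python3 -m creep '[0.0,0,0,-0.008,0,0.0,0,0,-0.04,0,0.0,0,0,-0.1067,0,0.0,0,0,-0.1733,0,0.0,0,0,-0.24,0,0.0,0,0,-0.3067,0,0.0,0,0,-0.3067,0,0.0,0,0,-0.3067,0]'; python3 - <<'E'
from h import *
st()
w,d=robot.get_image('wrist'); a,_=robot.get_image('scene')
cv2.imwrite('pics/c8.png',np.hstack([cv2.resize(w[150:330,130:390],(400,277)),cv2.resize(a[190:290,260:404],(400,277))]))
v,u=np.mgrid[0:384,0:512]; s=robot.observe(); P=atd('wrist',np.stack([u,v],-1).reshape(-1,2),d.reshape(-1)); T=R.from_quat(s['tcp_rot']).inv().apply(P-s['tcp_pos']).reshape(384,512,3)
h=cv2.cvtColor(w,cv2.COLOR_BGR2HSV); m=(h[...,0]>100)&(h[...,0]<125)&(h[...,1]>110)&(d>0)&(abs(T[...,2])<.03)&(abs(T[...,1])<.03)
q=T[m]*1000; print(m.sum(),'x',np.percentile(q[:,0],[1,25,50,75,99]))
for lo,hi in((10,30),(30,60),(-60,-10)):
    k=(q[:,0]>lo)&(q[:,0]<hi); print(lo,k.sum(),np.median(q[k],0) if k.any() else '')
E
```

```text
time: 15.35
tcp_pos: [0.5591, -0.3225, 0.2192]
tcp_rot: [0.78, 0.626, 0.001, 0.001]
contact_force: [-0.0, 0.7, -2.5]
opening: 0.0068
gripper_force: 78.4
15.35 [ 0.5591 -0.3225  0.2192] [[0.216, 0.976, 0.002], [0.976, -0.216, -0.0], [-0.0, 0.002, -1.0]] [-0.   0.7 -2.5] 0.006791713761440593 [ 0.22  0.67  0.46  1.55 -0.33  1.    0.55]
1943 x [-42.88188167 -27.44534713  25.78093784  38.30617538  48.05196516]
10 323 [ 25.57071702  -1.01799979 -18.35285782]
30 817 [ 39.97251362  -1.01878009 -18.30436118]
-60 803 [-31.11156812  -1.01218397 -18.3703408 ]
```

View pics/c8.png

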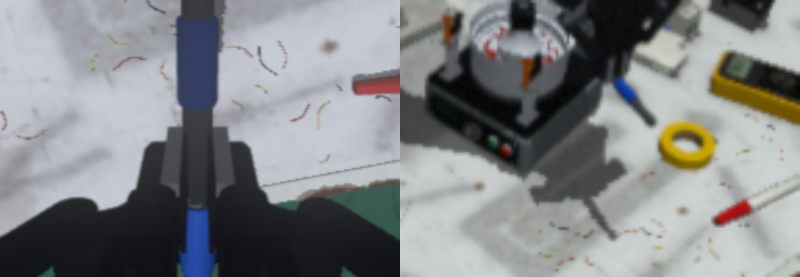

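The bar is held level and straight between the sleeves, and the bowl is on the feeder with its ferrules in. I'll carry the bar to above the clips.

In the tool's units: 0.162 m / 0.75 = 0.216, 0.01 m / 0.75 = 0.0133, -0.45 rad / 3.1416 = -0.1432.

```bash
python3 -m creep '[0,0.0267,-0.008,0,-0.0318,0,0.0867,-0.0253,0,-0.0637,0,0.1467,-0.0427,0,-0.0955,0,0.1933,-0.056,0,-0.1273,0,0.216,-0.0627,0.0133,-0.1432,0,0.216,-0.0627,0.0133,-0.1432,0,0.216,-0.0627,0.0133,-0.1432]'; cat > m4.py <<'E'
from h import *
import sys
st(); v,u=np.mgrid[0:384,0:512]; yaw=np.radians(13.3); C,S=np.cos(yaw),np.sin(yaw)
for n in('wrist','top','scene'):
    im,d=robot.get_image(n); P=atd(n,np.stack([u,v],-1).reshape(-1,2),d.reshape(-1)).reshape(384,512,3); P[d<=0]=9
    h=cv2.cvtColor(im,cv2.COLOR_BGR2HSV)
    q=P[...,:2]-[.602,-.139]; fx=(q[...,0]*C+q[...,1]*S)*1000; fy=(-q[...,0]*S+q[...,1]*C)*1000; z=P[...,2]*1000
    def rep(k,m):
        if m.sum()>5: print(n,k,m.sum(),'fx',np.round(np.percentile(fx[m],[3,50,97]),1),'fy',np.round(np.percentile(fy[m],[3,50,97]),1),'z',np.round(np.percentile(z[m],[3,50,97]),1))
    bl=(h[...,0]>100)&(h[...,0]<125)&(h[...,1]>110)&(abs(fx+56)<25)&(z>100)
    rep('sleeve+',bl&(fy>10)&(fy<60)); rep('sleeve-',bl&(fy<-10)&(fy>-60))
    for s in(1,-1):
        b=(abs(fx+60)<30)&(abs(fy-s*58)<13)
        rep(f'orange{s}',b&(h[...,0]<16)&(h[...,1]>150)&(h[...,2]>80)&(z>120)&(z<180))
        rep(f'clip{s}',b&(h[...,2]<75)&(h[...,1]<120)&(z>142)&(z<176))
    cv2.imwrite(f'pics/q_{n}.png',im)
E
python3 m4.py
```

```text
time: 16.15
tcp_pos: [0.5471, -0.1545, 0.207]
tcp_rot: [0.621, 0.784, -0.001, -0.001]
contact_force: [-0.4, -0.7, -0.5]
opening: 0.0062
gripper_force: 78.4
16.15 [ 0.5471 -0.1545  0.207 ] [[-0.229, 0.973, -0.003], [0.973, 0.229, -0.0], [0.0, -0.003, -1.0]] [-0.4 -0.7 -0.5] 0.006225612381340921 [ 0.    0.55  0.34  1.77 -0.24  0.86  0.68]
wrist sleeve+ 1452 fx [-63.4 -57.7 -52.3] fy [18.6 32.3 44.7] z [222.4 225.6 227.1]
wrist sleeve- 802 fx [-62.7 -57.9 -53.1] fy [-45.4 -33.3 -18.3] z [223.7 226.  227.5]
wrist clip1 276 fx [-49.7 -45.  -40.2] fy [53.8 58.6 63.2] z [145.7 159.2 164.1]
scene sleeve+ 29 fx [-63.7 -60.2 -54.8] fy [14.4 26.2 39.1] z [220.7 226.1 229.7]
scene sleeve- 41 fx [-64.4 -60.6 -53.5] fy [-50.5 -37.9 -21.9] z [219.5 226.  229.9]
scene orange1 18 fx [-69.6 -66.  -63.8] fy [53.2 56.1 59.8] z [134.9 151.6 173.2]
scene clip1 16 fx [-57.5 -48.2 -42.9] fy [51.7 53.7 61.7] z [143.3 147.1 159.2]
scene orange-1 27 fx [-73.2 -67.4 -56.3] fy [-63.3 -59.3 -53.3] z [138.1 152.2 174.8]
scene clip-1 16 fx [-55.2 -47.2 -43.6] fy [-64.7 -61.2 -55.1] z [144.1 153.7 161.7]
```

All ten pictures are used, so from here I go by numbers. The bar is centred between the clips along y and 1.8 mm too far forward. I'll correct that and come down.

In the tool's units: 0.036 m / 0.75 = 0.048, 0.0018 m / 0.75 = 0.0024.

```bash
python3 -m creep '[0,0,0.0024,0.02,0,0,0,0.0024,0.04,0,0,0,0.0024,0.048,0,0,0,0.0024,0.048,0]'; python3 m4.py
```

```text
time: 16.7
tcp_pos: [0.549, -0.1546, 0.1716]
tcp_rot: [0.621, 0.784, -0.001, -0.001]
contact_force: [0.5, -0.2, -0.9]
opening: 0.0066
gripper_force: 78.4
16.7 [ 0.549  -0.1546  0.1716] [[-0.228, 0.974, -0.002], [0.974, 0.228, -0.0], [0.0, -0.002, -1.0]] [ 0.5 -0.2 -0.9] 0.006559799382323846 [ 0.02  0.6   0.32  1.8  -0.26  0.78  0.7 ]
wrist sleeve+ 1470 fx [-61.2 -55.4 -50. ] fy [19.3 32.7 45.3] z [186.9 190.4 192. ]
wrist sleeve- 798 fx [-60.3 -55.5 -50.7] fy [-45.1 -32.7 -17.9] z [188.4 190.8 192.3]
wrist clip1 395 fx [-63.  -44.6 -40. ] fy [55.  60.2 64.4] z [146.  159.5 164. ]
wrist orange-1 7 fx [-63.5 -63.4 -62.9] fy [-59.1 -57.3 -55.8] z [171.3 172.1 173. ]
scene sleeve+ 29 fx [-61.3 -58.3 -50.5] fy [14.9 26.9 42.7] z [180.4 189.7 193.2]
scene sleeve- 35 fx [-61.2 -57.7 -52.7] fy [-48.8 -35.3 -20. ] z [183.9 191.2 194.6]
scene orange1 19 fx [-70.2 -66.5 -64. ] fy [52.9 54.5 60.3] z [134.8 149.8 173.5]
scene clip1 19 fx [-59.4 -48.6 -42.6] fy [51.9 55.  60.5] z [143.6 148.5 162.4]
scene orange-1 26 fx [-74.5 -67.  -63.4] fy [-63.1 -59.  -55.2] z [135.2 154.7 175.3]
scene clip-1 19 fx [-55.9 -46.5 -40.1] fy [-63.9 -61.  -55.3] z [142.9 156.  163.5]
```

In the tool's units: 0.024 m / 0.75 = 0.032, 0.02 m / 0.75 = 0.0267.

```bash
python3 -m creep '[0,0,-0.0007,0.0107,0,0,0,-0.0007,0.0187,0,0,0,-0.0007,0.0267,0,0,0,-0.0007,0.032,0]'; python3 -m creep '[0,0,0,0.004,0,0,0,0,0.008,0,0,0,0,0.012,0,0,0,0,0.012,0]'
```

```text
time: 17.25
tcp_pos: [0.5519, -0.1537, 0.1489]
tcp_rot: [0.62, 0.784, 0.001, 0.002]
contact_force: [4.7, 0.6, 3.9]
opening: 0.006
gripper_force: 78.9
time: 17.65
tcp_pos: [0.5482, -0.1538, 0.1387]
tcp_rot: [0.621, 0.784, -0.001, -0.001]
contact_force: [1.6, -0.3, -1.7]
opening: 0.0066
gripper_force: 78.8
```

In the tool's units: 0.005 m / 0.75 = 0.0067, 0.002 m / 0.75 = 0.0027.

```bash
python3 -m creep '[0,0,0,0.0027,0,0,0,0,0.0067,0,0,0,0,0.0067,0]'; python3 m4.py
```

```text
time: 17.95
tcp_pos: [0.5486, -0.1541, 0.1376]
tcp_rot: [0.621, 0.784, 0.001, -0.0]
contact_force: [-5.5, 2.4, 25.5]
opening: 0.0067
gripper_force: 82.0
17.95 [ 0.5486 -0.1541  0.1376] [[-0.229, 0.973, 0.0], [0.973, 0.229, 0.001], [0.001, 0.0, -1.0]] [-5.5  2.4 25.5] 0.006655211706956996 [ 0.03  0.64  0.3   1.84 -0.28  0.7   0.72]
wrist sleeve+ 1484 fx [-61.9 -56.3 -50.6] fy [19.9 33.7 46.1] z [152.4 155.9 157.4]
wrist sleeve- 825 fx [-62.3 -56.4 -51.5] fy [-45.3 -33.  -17.3] z [152.9 156.2 157.5]
wrist orange1 228 fx [-62.8 -57.5 -55. ] fy [57.  60.4 63.4] z [160.2 164.1 170.7]
wrist clip1 1640 fx [-62.4 -52.4 -41.2] fy [47.8 60.5 69.9] z [145.7 154.8 163. ]
wrist clip-1 272 fx [-63.9 -58.  -48.8] fy [-59.1 -53.2 -48.8] z [144.7 152.6 155.7]
scene sleeve+ 28 fx [-62.2 -58.4 -54.8] fy [16.2 30.9 45.1] z [149.  155.2 157.9]
scene sleeve- 31 fx [-62.5 -59.5 -50. ] fy [-45.  -32.2 -17.8] z [141.1 155.3 161.5]
scene orange1 20 fx [-72.4 -66.2 -64.4] fy [53.1 55.7 59.6] z [134.3 152.3 174. ]
scene clip1 11 fx [-61.6 -58.9 -50.5] fy [47.3 51.8 64.2] z [144.7 153.8 162.8]
scene orange-1 28 fx [-72.5 -67.1 -56.7] fy [-62.7 -59.7 -54. ] z [138.2 153.8 175.1]
scene clip-1 23 fx [-62.2 -55.7 -43.4] fy [-69.4 -63.2 -56.4] z [142.5 153.9 160.4]
```

Firm stop at 25 N with the bar centre at about 0.150 m on both sides. I'll unload, release and back off.

In the tool's units: -0.14 m / 0.75 = -0.1867, -0.11 m / 0.75 = -0.1467.

```bash
python3 -m creep '[0,0,0,-0.0067,0,0.025,0,0,-0.0067,0,0.03,0,0,-0.0067,0,0.03,0,0,-0.04,0,0.03,0,0,-0.0933,0,0.03,0,0,-0.1467,0,0.03,0,-0.0667,-0.1867,0,0.03,0,-0.12,-0.1867,0]'; python3 -m creep '[0.03,0,0,0,0,0.03,0,0,0,0]' >/dev/null; python3 m4.py;  python3 - <<'E'
from h import *
im,d=robot.get_image('wrist')
v,u=np.mgrid[0:384,0:512]; P=atd('wrist',np.stack([u,v],-1).reshape(-1,2),d.reshape(-1)).reshape(384,512,3)
r=np.hypot(P[...,0]-.602,P[...,1]+.139); m=(r<.012)&(P[...,2]>.165)
print('knob z',m.sum(),np.median(P[m][:,2]))
E
```

```text
time: 18.9
tcp_pos: [0.4632, -0.1756, 0.2769]
tcp_rot: [0.62, 0.785, 0.001, 0.003]
contact_force: [-0.9, -1.5, -0.3]
opening: 0.0299
gripper_force: 0.0
19.1 [ 0.4609 -0.1749  0.2747] [[-0.228, 0.974, 0.0], [0.974, 0.228, 0.0], [0.0, 0.001, -1.0]] [1.  0.4 0.2] 0.029702950371339534 [ 0.02  0.36  0.39  1.89 -0.17  0.93  0.72]
wrist sleeve+ 398 fx [-59.9 -56.1 -50.5] fy [20.3 33.3 46. ] z [151.4 155.7 157.6]
wrist sleeve- 345 fx [-60.2 -56.5 -50.6] fy [-43.8 -30.7 -17.7] z [150.6 155.8 157.7]
wrist orange1 159 fx [-72.8 -68.1 -59.4] fy [56.2 60.4 64.7] z [167.3 172.4 174.3]
wrist clip1 429 fx [-58.6 -50.9 -40.7] fy [47.5 60.1 69.6] z [149.5 154.9 162.5]
wrist orange-1 98 fx [-72.9 -68.3 -61.5] fy [-59.4 -54.9 -51.1] z [169.4 172.6 174.3]
wrist clip-1 208 fx [-64.2 -48.1 -41.9] fy [-59.9 -53.9 -50.5] z [144.1 153.6 162.3]
top sleeve+ 35 fx [-60.9 -56.  -52.1] fy [18.9 32.1 44.6] z [151.1 156.4 161.8]
top sleeve- 11 fx [-61.2 -56.  -50.5] fy [-24.8 -22.7 -18.4] z [150.  155.5 158.7]
top orange1 16 fx [-74.1 -66.6 -56.4] fy [55.7 59.1 62.3] z [157.3 170.5 176.1]
top clip1 29 fx [-59.8 -51.1 -42.1] fy [46.9 59.3 69.4] z [150.7 154.4 164.2]
scene sleeve+ 26 fx [-62.  -58.2 -54.3] fy [15.8 29.1 42.2] z [146.8 155.3 158.4]
scene sleeve- 25 fx [-61.  -58.6 -53.7] fy [-42.8 -33.1 -21.9] z [146.  155.  158.6]
scene orange1 20 fx [-73.1 -66.6 -65. ] fy [52.2 55.1 59. ] z [134.5 152.7 174.8]
scene clip1 14 fx [-60.6 -53.6 -44.6] fy [47.4 53.5 57.6] z [143.  155.  161.2]
scene orange-1 28 fx [-73.3 -66.3 -58.3] fy [-63.1 -59.3 -53.4] z [135.9 155.4 174.9]
scene clip-1 21 fx [-60.5 -55.3 -44.3] fy [-70.  -62.8 -57.2] z [146.3 156.3 162.2]
knob z 594 0.17861001134416585
```

```bash
python3 -c "
from bench import robot
print(robot.hand_in())"
```

```text
the job is handed in; nothing more can be done
None
```

I handed the job in at about 19 s: by my last measurements the bowl is fully home on the pegs with the ferrules inside, the wiper bar lies in both clips with both jaws shut over it, and the bystanders were not touched.

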